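# Find the socket that fits the clamp nut and nip it up

### The arm

A 6-joint arm with a two-finger parallel gripper is mounted at the origin on the work surface. World frame = base frame: x ahead of the robot, y to its left, z up, the work surface at z = 0. Lengths are in m, angles in rad, forces in N, time in s.
With the tool pointing down it reaches from about 0.275 to 0.775 m from the base axis. Payload 14.6 kg.
Tool frame: the origin (TCP) lies midway between the tips of the shut fingers; the grasp point (between the pads) lies behind it (r.tcp_to_grasp is the y of the grasp point in the tool frame, in m); y points along the fingers, x is the direction in which the jaws open and shut, and the axes are right-handed (so a half turn about y gives the same grasp; the last joint's range is limited). The gripper opens to 85 mm and grips with 20 to 120 N. Pads are 22 mm wide; open, the fingers measure 114 mm over their backs; the gripper's body (76 mm by 85 mm) begins 54 mm behind the grasp point. The pads swing forward as they close: fully open they stand 13 mm farther back than shut.
Start: joints at [1.005, 0.263, -0.048, 1.259, 0, 1.415], TCP at [0.21, 0.481, 0.231] pointing down, gripper open.
Joint ranges: [-2.65, 2.65], [-0.89, 1.7], [-1.18, 1.37], [-2.13, 2.11], [-1.35, 1.29], [-3.14, 3.14]. Speed limits (rad/s): [1.89, 1.89, 2.57, 2.79, 3.14, 3.14].

### API

Orientations are given as [roll, pitch, yaw] about the fixed x, y, z axes, in that order (R = Rz(yaw) Ry(pitch) Rx(roll)).
In Python, from station import r, camera, order, spotter gives the robot as it stands.
- The arm moves only by the shell command python3 -m jog 'ROWS' [FORCE]. ROWS is JSON, a list of rows, each a list of 5 numbers: the gripper's target within -1 to 1 (shut at 1, half-way at 0, fully open at -1), then the shift along the tool's x, y, z in mm, then the turn about the tool's y in degrees. In form: [[claw, tx, ty, tz, spin], ...]. A call has 1 to 8 rows; each row shifts and turns the commanded pose from where the row before left it, along the tool's axes as they then stand; what a row does not reach is not made up. A row lasts 1/12 s, in which the tool goes at most 41.7 mm and 7.16 degrees, less where a joint would pass 70% of its speed; a pose out of reach is approached as far as the arm can. A call is refused whole if a number of a shift passes 41.7 or a number of a turn 7.16, either way. A call with a gripper value outside its range is refused whole. The fingers move at their own pace and stop on an object; FORCE is the grip in N (left out, the last holds). Time passes only in rows, so rows that do not move let the fingers close. It gives the time, the measured TCP pose, the force and the opening at its end, in the units of the state.
- r.get_state(): the state, without advancing time (a new reading comes with each control period).
- camera(name): name is "scene" or "top" or "wrist"; returns a dict with "image" (480x640x3 uint8, blue, green, red), "fx", "fy", "cx", "cy" (pixels), "dist_coeffs" ([k1, k2, p1, p2, k3] as OpenCV has them; the pictures are not rectified), "rvec" (rotation vector, rad) and "tvec" (3), from world to camera coordinates, as OpenCV has them. Camera axes: x right, y down, z forward; pixel columns grow to the right and rows downward; lengths in m; the calibration is good to about 2 mm. A picture is of the moment at which its call begins. There is no depth.
- order.job_done(): hands the job in, once; it reports no verdict.
Trained networks look in a picture, given as the dict that the camera call returned (one of the last four; its "shot" number tells which), for a name from the list of things; names that differ only in an ending like _2 or _b are one class to them, and where a whole thing is asked for, a point or a joint stands for the part that bears it (a point fixed in the world has none). Each returns a list of dicts, best first, with "confidence" (0 to 1); they miss things now and then, are a little off and sometimes report something else, mostly with a low value. They report only what shows in the picture. A call takes as long as a camera call. They do not tell look-alikes from the thing itself.
- spotter.search_frame(target, picture): "xyz" ([x, y, z] in m, in the coordinates of the camera as it stood for that picture, good to about 4 mm: the middle of the surface that is visible of it).
- spotter.regions_of(target, picture): "mask" (480x640 bool, what is visible of it).
The state is a dict: "clock": time; "qpos": joint angles; "joint_velocities": joint speeds; "joint_efforts": joint torques, N m; "position": TCP position; "orientation": TCP orientation; "contact_force": force on the tool from outside, world axes, zero at the start; "wrist_torque": the same for the moment, N m; "gripper_width": finger opening in m.
Only numpy, scipy, OpenCV 4.12 (cv2) and the standard library are available. Lean on these libraries where they do the work, as an engineer would, in place of code of your own. Each camera call takes 0.05 s, during which the arm holds its last target.

### The job

Of the three deep sockets in the tray, find the one that fits the hex nut on the middle of the three strap clamps, push it fully down over that nut and turn the nut clockwise until it comes up tight. Finish while still holding that socket: keep it gripped and fully seated on the tight nut, do not let go. The two other sockets must stand upright in their tray at the end, and everything else on the bench stays where it is.

Things in the scene. Friction and masses are not known exactly. Their poses are not given: they have to be found in the camera images.
- fixture: A 420 mm long 40 mm square tube (along this y axis, centre line 55 mm to +x) held on the bench by three strap clamps at y = -130, 0 and +130 mm; origin on the bench on the middle clamp's stud axis. Straps 45 mm wide, from x = -73 to +77 mm, top 55 mm up. Each clamp has a 46 mm washer, an upright stud and one loose steel hex nut.
- clamp_seat (a point): Top of the washer (60 mm above the bench) of the MIDDLE clamp, on its stud's axis, z up. Its nut may be the 19, 24 or 30 mm one: not told, look or try. A socket that goes over the nut comes down until its mouth stands on the washer; one too small stays at least 10 mm higher on nut or stud; one too big goes down as well, but spins without turning the nut.
- socket_19_mid (a point): The smallest of three steel deep sockets: 28 mm outside, 80 mm long, about 0.22 kg, mouth down in the tray, in any of the three places; point at its centre, 40 mm above the mouth, z up its axis. Hexagon bore for the 19 mm nut: 20 mm across flats, 46 mm deep, 2.5 mm lead-in; two opposite corners of the bore lie on the x axis.
- socket_24_mid (a point): The middle of three steel deep sockets: 35 mm outside, 80 mm long, about 0.3 kg, mouth down in the tray, in any of the three places; point at its centre, 40 mm above the mouth, z up its axis. Hexagon bore for the 24 mm nut: 25 mm across flats, 46 mm deep, 2.5 mm lead-in; two opposite corners of the bore lie on the x axis.
- socket_30_mid (a point): The largest of three steel deep sockets: 43 mm outside, 80 mm long, about 0.42 kg, mouth down in the tray, in any of the three places; point at its centre, 40 mm above the mouth, z up its axis. Hexagon bore for the 30 mm nut: 31 mm across flats, 46 mm deep, 2.5 mm lead-in; two opposite corners of the bore lie on the x axis.
- nut_19 (a joint): Turn of the 19 mm nut (19 mm across flats, 10 mm high, on a 12 mm stud that stands 14 mm out of it), on whichever clamp it is. Rad, growing clockwise from above; starts loose at 0 to 0.5, tight at a hard stop at 1.0; needs about 0.2 N m. At 0 two opposite corners lie on the x axis of clamp_seat (same on all clamps).
- nut_24 (a joint): Turn of the 24 mm nut (24 mm across flats, 15 mm high, on a 16 mm stud that stands 14 mm out of it), on whichever clamp it is. Rad, growing clockwise from above; starts loose at 0 to 0.5, tight at a hard stop at 1.0; needs about 0.2 N m. At 0 two opposite corners lie on the x axis of clamp_seat (same on all clamps).
- nut_30 (a joint): Turn of the 30 mm nut (30 mm across flats, 18 mm high, on a 20 mm stud that stands 14 mm out of it), on whichever clamp it is. Rad, growing clockwise from above; starts loose at 0 to 0.5, tight at a hard stop at 1.0; needs about 0.2 N m. At 0 two opposite corners lie on the x axis of clamp_seat (same on all clamps).
- tray_floor (a point): Centre of the inner floor of the fixed steel socket tray, 4 mm above the bench; the tray is 270 mm long along this point's x axis and 110 mm along y outside, with walls 4 mm thick and 18 mm high from the bench. The three sockets stand along its x axis, 85 mm apart.
- pipe_ring_a: Short cut-off of black pipe, 60 mm outside, 35 mm high, standing on end; origin at the centre of its underside. Bystander.
- pipe_ring_b: Another such pipe ring, 60 mm outside, 35 mm high; origin at the centre of its underside. Bystander.
- pipe_ring_c: Taller pipe ring, 60 mm outside, 60 mm high; origin at the centre of its underside. Bystander.
- hammer: Hammer with wooden handle, 300 mm long, lying along its x axis with the handle to -x; origin on the bench under its middle. Bystander.
- wire_brush: Wooden wire brush, 250 x 28 x 29 mm, lying along its x axis; origin on the bench under its middle. Bystander.
- ratchet: Ratchet handle, about 250 mm long and 36 mm high, lying along its x axis; origin on the bench. Not needed here. Bystander.
- magnet_square: Dark triangular welding magnet, legs 90 mm, 16 mm thick, lying flat; origin on the bench. Bystander.
Mind the look-alikes: they are no part of the job. What is shaped like the part that bears socket_24_mid but blue or red is not meant.

How it is judged:
On the way:
1. a socket is fully down over the nut on the middle clamp while the nut of its size is still loose (((z of socket_19_mid in the frame of clamp_seat between 0.034 and 0.046 m and horizontal distance between socket_19_mid and clamp_seat below 0.006 m and angle between socket_19_mid's own z axis and vertical below 0.09 rad and value of joint nut_19 below 0.8 rad) or (z of socket_24_mid in the frame of clamp_seat between 0.034 and 0.046 m and horizontal distance between socket_24_mid and clamp_seat below 0.006 m and angle between socket_24_mid's own z axis and vertical below 0.09 rad and value of joint nut_24 below 0.8 rad) or (z of socket_30_mid in the frame of clamp_seat between 0.034 and 0.046 m and horizontal distance between socket_30_mid and clamp_seat below 0.006 m and angle between socket_30_mid's own z axis and vertical below 0.09 rad and value of joint nut_30 below 0.8 rad))), for 0.1 s.
At the end, for the whole second after the job is handed in: Fitting socket still gripped (over 3 N), seated on the middle clamp's nut: mouth within 6 mm of the washer, axis within 6 mm of the stud's and 5 degrees of upright; that nut tight (joint above 0.93 of 1.0); the other two sockets upright (within 6 degrees) on the tray floor (((z of socket_19_mid in the frame of clamp_seat between 0.034 and 0.046 m and horizontal distance between socket_19_mid and clamp_seat below 0.006 m and angle between socket_19_mid's own z axis and vertical below 0.09 rad and value of joint nut_19 above 0.93 rad and contact force between the fingers and socket_19 above 3 N and x of socket_24_mid in the frame of tray_floor between -0.135 and 0.135 m and y of socket_24_mid in the frame of tray_floor between -0.055 and 0.055 m and z of socket_24_mid in the frame of tray_floor between 0.034 and 0.048 m and angle between each of socket_24_mid, socket_30_mid's own z axis and vertical below 0.1 rad and x of socket_30_mid in the frame of tray_floor between -0.135 and 0.135 m and y of socket_30_mid in the frame of tray_floor between -0.055 and 0.055 m and z of socket_30_mid in the frame of tray_floor between 0.034 and 0.048 m) or (z of socket_24_mid in the frame of clamp_seat between 0.034 and 0.046 m and horizontal distance between socket_24_mid and clamp_seat below 0.006 m and angle between socket_24_mid's own z axis and vertical below 0.09 rad and value of joint nut_24 above 0.93 rad and contact force between the fingers and socket_24 above 3 N and x of socket_19_mid in the frame of tray_floor between -0.135 and 0.135 m and y of socket_19_mid in the frame of tray_floor between -0.055 and 0.055 m and z of socket_19_mid in the frame of tray_floor between 0.034 and 0.048 m and angle between each of socket_19_mid, socket_30_mid's own z axis and vertical below 0.1 rad and x of socket_30_mid in the frame of tray_floor between -0.135 and 0.135 m and y of socket_30_mid in the frame of tray_floor between -0.055 and 0.055 m and z of socket_30_mid in the frame of tray_floor between 0.034 and 0.048 m) or (z of socket_30_mid in the frame of clamp_seat between 0.034 and 0.046 m and horizontal distance between socket_30_mid and clamp_seat below 0.006 m and angle between socket_30_mid's own z axis and vertical below 0.09 rad and value of joint nut_30 above 0.93 rad and contact force between the fingers and socket_30 above 3 N and x of socket_19_mid in the frame of tray_floor between -0.135 and 0.135 m and y of socket_19_mid in the frame of tray_floor between -0.055 and 0.055 m and z of socket_19_mid in the frame of tray_floor between 0.034 and 0.048 m and angle between each of socket_19_mid, socket_24_mid's own z axis and vertical below 0.1 rad and x of socket_24_mid in the frame of tray_floor between -0.135 and 0.135 m and y of socket_24_mid in the frame of tray_floor between -0.055 and 0.055 m and z of socket_24_mid in the frame of tray_floor between 0.034 and 0.048 m))); the arm keeps its last pose, push and grip.
It fails at once if something else on the bench (pipe rings, hammer, wire brush, ratchet, magnet) is pushed more than 40 mm from its place (distance of any of pipe_ring_a, pipe_ring_b, pipe_ring_c, hammer, wire_brush, ratchet, magnet_square from where it was at the start of the episode above 0.04 m).
It also fails if it takes over 67 s, if anything falls off the work surface, if the arm or the gripper's body presses on something with over 40 N, if the wrist force passes 120 N, or if a joint passes its speed limit or range.

## Working session

There is one attempt and no reset: what is moved stays moved. The work goes in short steps, Python scripts to look and compute and a shell command to move; the robot and the scene stay as the last step left them, time stands still between calls to the robot, and variables do not carry over. Pictures are saved under pics/ and viewed, and the job is handed in when it is done.

```bash
ls; mkdir -p pics
cat > h.py <<'E'
import numpy as np,cv2
from station import r,camera,order,spotter
from scipy.spatial.transform import Rotation as Ro
def cam2w(p,x):
    R=cv2.Rodrigues(np.array(p["rvec"],float))[0]
    return R.T@(np.array(x)-np.array(p["tvec"]).ravel())
def K(p): return np.array([[p["fx"],0,p["cx"]],[0,p["fy"],p["cy"]],[0,0,1.]])
def proj(p,X):
    return cv2.projectPoints(np.array(X,float).reshape(-1,1,3),np.array(p["rvec"],float),np.array(p["tvec"],float),K(p),np.array(p["dist_coeffs"],float))[0].reshape(-1,2)
def unproj(p,uv,z):
    n=cv2.undistortPoints(np.array(uv,float).reshape(-1,1,2),K(p),np.array(p["dist_coeffs"],float)).reshape(-1,2)
    R=cv2.Rodrigues(np.array(p["rvec"],float))[0]; C=-R.T@np.array(p["tvec"],float).ravel()
    d=np.c_[n,np.ones(len(n))]@R
    return C+d*((z-C[2])/d[:,2])[:,None]
E
python3 - <<'E'
from h import *
print(r.get_state(), r.tcp_to_grasp)
for n in ["scene","top","wrist"]:
    p=camera(n); cv2.imwrite(f"pics/{n}0.png",p["image"]); print(n,p["fx"],p["tvec"],p["rvec"])
    if n=="wrist": continue
    for t in ["fixture","socket_19_mid","socket_24_mid","socket_30_mid","nut_19","nut_24","nut_30"]:
        try:
            for d in spotter.search_frame(t,p)[:4]: print(n,t,round(d["confidence"],2),cam2w(p,d["xyz"]).round(3))
        except Exception as e: print(t,e)
E
```

```text
pics
{'clock': 0.0, 'qpos': array([ 1.00472190e+00,  2.63514011e-01, -4.89696312e-02,  1.25942893e+00,
        2.25569447e-05,  1.41553992e+00]), 'joint_velocities': array([-8.50983250e-04,  1.32079815e-03,  6.95825393e-05, -9.47651565e-04,
        7.01329261e-04, -5.25531852e-05]), 'joint_efforts': array([-5.07484019e-04, -6.37615371e+01,  3.84564793e+01,  1.38044174e-02,
       -1.39705589e-04, -1.35875345e-05]), 'position': array([0.20947722, 0.48106817, 0.23081774]), 'orientation': array([-1.57060143e+00,  1.09932886e-03,  1.15997840e+00]), 'contact_force': array([-0.66676197, -0.40891324,  0.06896166]), 'wrist_torque': array([ 0.01257262,  0.05484286, -0.05491017]), 'gripper_width': 0.08572696438192982} -0.0187
scene 507.33345574482706 [ 0.3340747  -0.24149496  1.41844635] [ 1.28431103  2.21917064 -0.96717995]
scene fixture 0.73 [0.664 0.192 0.039]
scene socket_19_mid 0.75 [ 0.526 -0.233  0.054]
scene socket_24_mid 0.96 [ 0.558 -0.107  0.056]
scene socket_24_mid 0.89 [ 0.331 -0.253  0.056]
scene socket_24_mid 0.75 [ 0.342 -0.189  0.048]
scene socket_24_mid 0.74 [ 0.45  -0.207  0
[... 511 characters left out ...]
02  -2.20906035  0.08241879]
top fixture 0.65 [0.635 0.171 0.058]
top socket_19_mid 0.47 [ 0.518 -0.237  0.082]
top socket_24_mid 0.74 [0.367 0.329 0.013]
top socket_24_mid 0.68 [ 0.36  -0.359  0.08 ]
top socket_24_mid 0.61 [ 0.438 -0.218  0.082]
top socket_24_mid 0.61 [ 0.549 -0.112  0.082]
top socket_30_mid 0.66 [ 0.602 -0.231  0.082]
top socket_30_mid 0.42 [ 0.759 -0.204  0.027]
top nut_19 0.63 [0.606 0.173 0.073]
top nut_19 0.63 [0.627 0.294 0.076]
top nut_24 0.63 [0.606 0.173 0.073]
top nut_24 0.63 [0.627 0.294 0.076]
top nut_30 0.63 [0.606 0.173 0.073]
top nut_30 0.63 [0.627 0.294 0.076]
wrist 384.7093240216118 [-0.52420671 -0.03729251  0.37906296] [-2.41831732 -1.58226954 -0.23205647]
```

View pics/scene0.png

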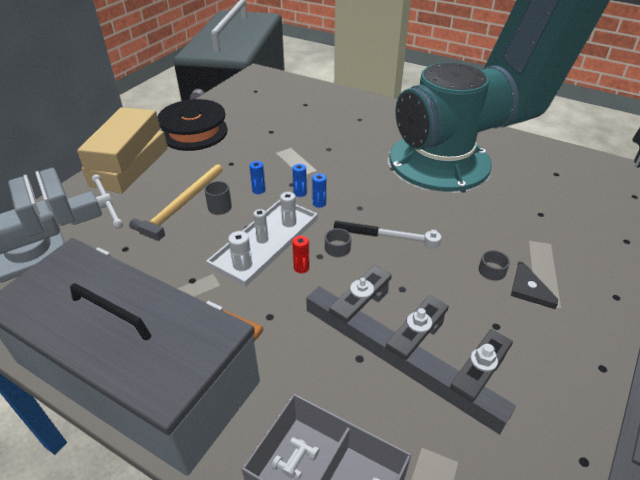

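View pics/top0.png

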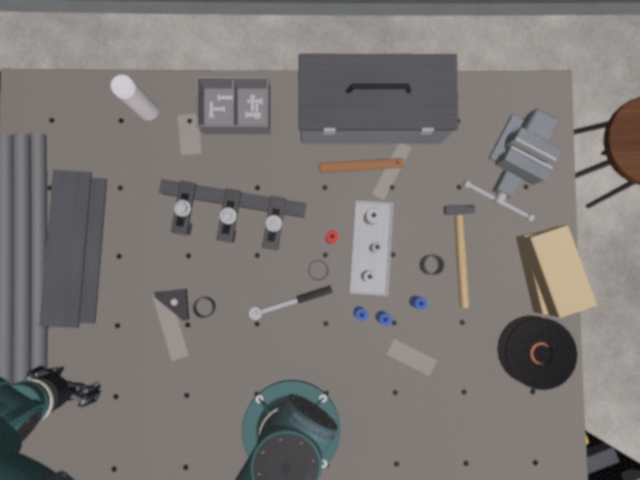

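View pics/wrist0.png

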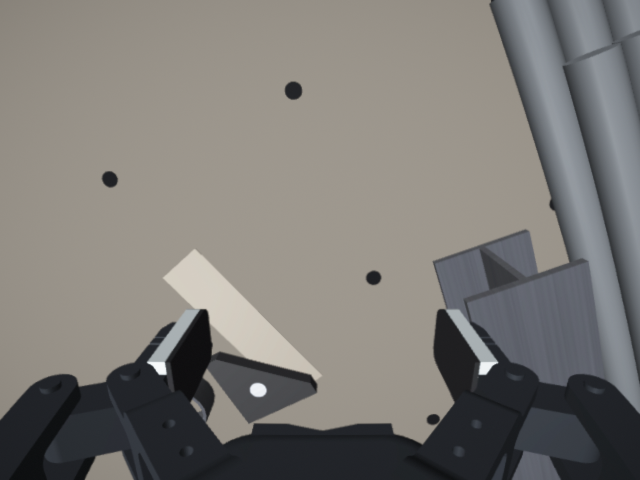

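The scene picture shows the tray with grey sockets: large at (240,251), small at (261,225), medium at (289,208). The red and blue ones are decoys. The middle clamp's nut is at (420,320). I'll enlarge the nuts next.

Run:
```python
import cv2
i=cv2.imread("pics/scene0.png"); a=cv2.resize(i[260:390,330:530],None,fx=4,fy=4,interpolation=cv2.INTER_CUBIC); cv2.imwrite("pics/c1.png",a)
i=cv2.imread("pics/top0.png"); a=cv2.resize(i[180:300,150:400],None,fx=3.2,fy=3.2,interpolation=cv2.INTER_CUBIC); cv2.imwrite("pics/c2.png",a)
```

```text
(no output)
```

View pics/c1.png

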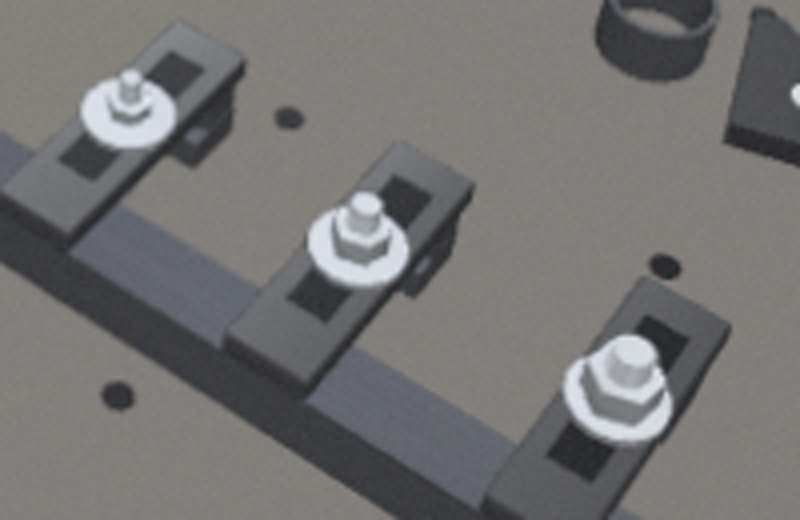

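View pics/c2.png

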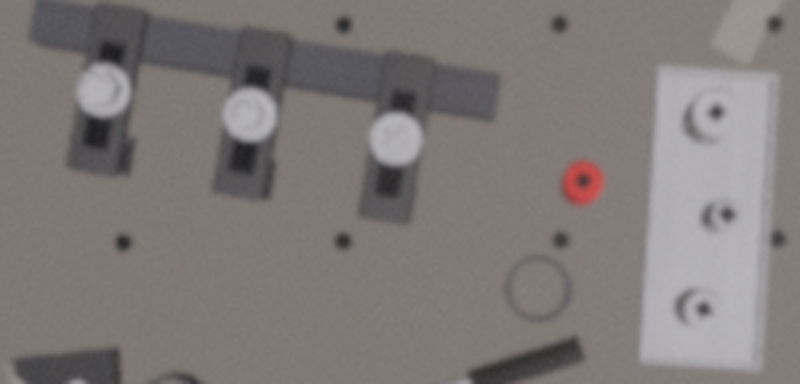

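The middle nut is clearly the medium one (24), so I need the medium socket, nearest the robot at about (0.438,-0.218). Now the camera offset and the first move.

```bash
cat >> h.py <<'E'
def tool():
    s=r.get_state(); return np.array(s["position"]),Ro.from_euler("xyz",s["orientation"]).as_matrix()
def delta(target,yaw=None):
    p,R=tool(); s=r.get_state()
    print("tool shift mm",((R.T@(np.array(target)-p))*1000).round(1),"yaw",np.degrees(s["orientation"][2]).round(2),"q6",s["qpos"][5].round(3))
E
python3 - <<'E'
from h import *
p=camera("wrist"); R=cv2.Rodrigues(np.array(p["rvec"]))[0]; C=-R.T@np.array(p["tvec"]); t,T=tool()
print("cam in tool",T.T@(C-t),"fwd in tool",T.T@R[2], "right",T.T@R[0])
t2=camera("top")
# nuts & sockets refined from top via masks
for n,z in [("socket_24_mid",.084),("socket_19_mid",.084),("socket_30_mid",.084),("nut_24",.075)]:
    for d in spotter.regions_of(n,t2)[:5]:
        ys,xs=np.nonzero(d["mask"]); print(n,round(d["confidence"],2),len(xs),xs.mean().round(1),ys.mean().round(1),unproj(t2,[[xs.mean(),ys.mean()]],z).round(3))
delta([0.53,0.17,0.28]); delta([0.40,-0.2,0.25])
E
```

```text
cam in tool [-0.00095185 -0.1429362   0.07220721] fwd in tool [ 3.13691855e-04  9.58150502e-01 -2.86264767e-01] right [ 9.99999193e-01 -6.53087283e-04 -1.09012474e-03]
socket_24_mid 0.74 180 382.7 317.9 [[ 0.322 -0.255  0.084]]
socket_24_mid 0.69 162 417.2 302.2 [[ 0.364 -0.351  0.084]]
socket_24_mid 0.63 149 367.6 276.3 [[ 0.436 -0.215  0.084]]
socket_24_mid 0.58 147 330.9 236.8 [[ 0.546 -0.114  0.084]]
socket_24_mid 0.43 174 360.0 314.0 [[ 0.333 -0.193  0.084]]
socket_30_mid 0.66 242 371.6 216.4 [[ 0.602 -0.228  0.084]]
socket_30_mid 0.47 20 230.0 216.0 [[0.605 0.164 0.084]]
nut_24 0.61 93 182.1 208.5 [[0.628 0.298 0.075]]
tool shift mm [-157.5  -48.7 -418. ] yaw 66.46 q6 1.416
tool shift mm [-548.6  -18.7 -446.6] yaw 66.46 q6 1.416
```

```bash
python3 -m jog '[[-1,-11.8,-1.7,-37.8,0],[-1,-11.8,-1.7,-37.8,0],[-1,-11.8,-1.7,-37.8,0],[-1,-11.8,-1.7,-37.8,0],[-1,-11.8,-1.7,-37.8,0],[-1,-11.8,-1.7,-37.8,0],[-1,-11.8,-1.7,-37.8,0],[-1,-11.8,-1.7,-37.8,0]]' 80; python3 -m jog '[[-1,-11.8,-1.7,-37.8,0],[-1,-11.8,-1.7,-37.8,0],[-1,-11.8,-1.7,-37.8,0],[-1,-11.8,-1.7,-37.8,0],[-1,0,0,0,-5.9],[-1,0,0,0,-5.9],[-1,0,0,0,-5.9],[-1,0,0,0,-5.9]]'; python3 -m jog '[[-1,0,0,0,0],[-1,0,0,0,0]]'
python3 - <<'E'
from h import *
p=camera("wrist"); cv2.imwrite("pics/w1.png",p["image"]); delta([.57,.17,.25])
for n in ["nut_24","fixture"]:
    for d in spotter.regions_of(n,p)[:5]:
        ys,xs=np.nonzero(d["mask"]); print(n,round(d["confidence"],2),len(xs),xs.mean().round(1),ys.mean().round(1),unproj(p,[[xs.mean(),ys.mean()]],.075).round(3))
    for d in spotter.search_frame(n,p)[:4]: print(n,round(d["confidence"],2),cam2w(p,d["xyz"]).round(3))
import pickle; pickle.dump(p,open("w1.pkl","wb"))
E
```

```text
clock: 1.82
position: [0.4504, 0.2724, 0.2451]
orientation: [-1.571, -0.0, 1.16]
contact_force: [0.8, 2.0, -0.4]
gripper_width: 0.0853
clock: 2.48
position: [0.5692, 0.1701, 0.2515]
orientation: [-1.571, 0.0, 1.576]
contact_force: [-0.4, -0.7, -0.2]
gripper_width: 0.0855
clock: 2.65
position: [0.569, 0.1704, 0.2516]
orientation: [-1.571, -0.0, 1.569]
contact_force: [0.4, 0.0, -0.6]
gripper_width: 0.0854
tool shift mm [-0.4  1.7 -1. ] yaw 89.85 q6 0.156
nut_24 0.83 416 325.7 256.5 [[0.603 0.172 0.075]]
nut_24 0.62 667 462.3 280.1 [[0.626 0.296 0.075]]
nut_24 0.51 239 187.2 235.2 [[0.584 0.052 0.075]]
nut_24 0.83 [0.582 0.055 0.068]
nut_24 0.81 [0.602 0.171 0.075]
nut_24 0.59 [0.623 0.293 0.078]
nut_24 0.19 [0.393 0.34  0.016]
fixture 0.67 31889 307.5 261.7 [[0.608 0.156 0.075]]
fixture 0.86 [0.63  0.165 0.053]
```

View pics/w1.png

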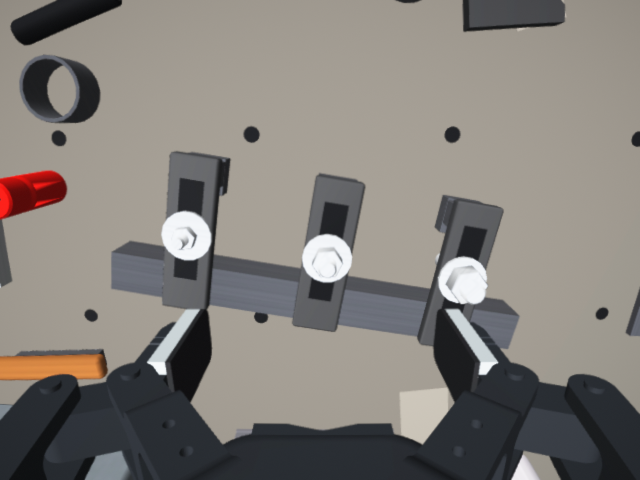

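The picture shows all three clamps: small nut on the left (186,236), medium in the middle (327,258), large on the right (463,281). That confirms the 24. Now I'll measure the washer and the nut angle precisely.

Run:
```python
from h import *
import pickle
p=pickle.load(open("w1.pkl","rb")); g=cv2.cvtColor(p["image"],cv2.COLOR_BGR2GRAY)
m=(g>195).astype(np.uint8); n,l,st,ce=cv2.connectedComponentsWithStats(m)
cs=[]
for i in range(1,n):
    if st[i,4]>1000 and st[i,1]<300:
        c=max(cv2.findContours((l==i).astype(np.uint8),0,1)[0],key=len)
        hull=cv2.convexHull(c); 
        w=unproj(p,c.reshape(-1,2),.060)[:,:2]
        (x,y),rad=cv2.minEnclosingCircle(w.astype(np.float32)); 
        A=np.c_[2*w,np.ones(len(w))]; s=np.linalg.lstsq(A,(w**2).sum(1),rcond=None)[0]; rr=np.sqrt(s[2]+s[:2]@s[:2])
        print(st[i],"minenc",round(x,4),round(y,4),round(rad,4),"lsq",s[:2].round(4),rr.round(4)); cs.append(s[:2])
q=p["image"][205:330,260:400]
a=cv2.resize(q,None,fx=5,fy=5,interpolation=cv2.INTER_CUBIC); a=np.clip((a.astype(float)-120)*1.9,0,255).astype(np.uint8); cv2.imwrite("pics/c3.png",a)
```

```text
[ 161  212   50   48 1743] minenc 0.5883 0.0451 0.023 lsq [0.5884 0.0452] 0.0223
[ 302  235   50   47 1789] minenc 0.6103 0.1732 0.0231 lsq [0.6104 0.1733] 0.0224
[ 439  257   48   47 1718] minenc 0.6339 0.304 0.0268 lsq [0.6335 0.3025] 0.0235
```

View pics/c3.png

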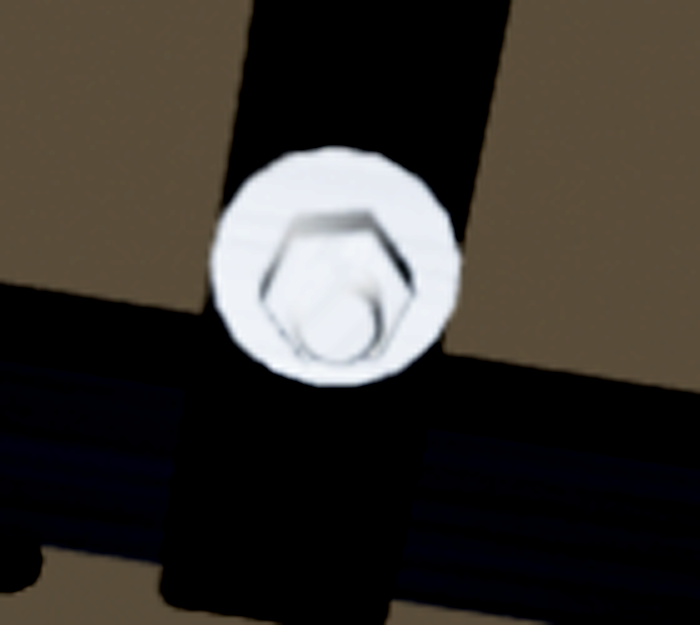

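The middle stud is at (0.6104,0.1732). Fixture yaw is about -9.9°, and the nut corners sit at about 30° mod 60 in world, so the nut is at about 0.35 rad. Now to the tray.

```bash
python3 -m jog '[[-1,-37,-2,14.9,0],[-1,-37,-2,14.9,0],[-1,-37,-2,14.9,0],[-1,-37,-2,14.9,0],[-1,-37,-2,14.9,0]]'; python3 -m jog '[[-1,-37,0,14.9,0],[-1,-37,0,14.9,0],[-1,-37,0,14.9,0],[-1,-37,0,14.9,0],[-1,-37,0,14.9,0],[-1,0,0,0,0],[-1,0,0,0,0]]'
python3 - <<'E'
from h import *
p=camera("wrist"); cv2.imwrite("pics/w2.png",p["image"]); delta([.437,-.216,.25])
for n in ["socket_24_mid","socket_19_mid","socket_30_mid"]:
    for d in spotter.regions_of(n,p)[:5]:
        ys,xs=np.nonzero(d["mask"]); print(n,round(d["confidence"],2),len(xs),xs.mean().round(1),ys.mean().round(1))
    for d in spotter.search_frame(n,p)[:4]: print(n,round(d["confidence"],2),cam2w(p,d["xyz"]).round(3))
import pickle; pickle.dump(p,open("w2.pkl","wb"))
E
```

```text
clock: 3.32
position: [0.4936, -0.016, 0.2618]
orientation: [-1.571, 0.0, 1.571]
contact_force: [1.8, -0.8, 0.8]
gripper_width: 0.0851
clock: 3.9
position: [0.4196, -0.2015, 0.2617]
orientation: [-1.571, 0.0, 1.567]
contact_force: [-0.2, 0.6, -0.1]
gripper_width: 0.0857
tool shift mm [-15.7  11.7 -16.9] yaw 89.91 q6 -0.619
socket_24_mid 0.73 1508 326.5 110.9
socket_24_mid 0.73 2529 146.0 149.0
socket_24_mid 0.71 1772 301.8 229.6
socket_24_mid 0.59 2004 250.2 96.5
socket_24_mid 0.55 4003 123.2 255.6
socket_24_mid 0.84 [ 0.54  -0.118  0.068]
socket_24_mid 0.74 [ 0.433 -0.223  0.09 ]
socket_24_mid 0.74 [ 0.357 -0.353  0.077]
socket_24_mid 0.63 [ 0.317 -0.259  0.08 ]
socket_19_mid 0.72 1422 282.5 307.1
socket_19_mid 0.59 [ 0.506 -0.241  0.075]
socket_19_mid 0.22 [ 0.493 -0.232  0.005]
socket_30_mid 0.64 2750 293.4 380.8
socket_30_mid 0.96 [ 0.595 -0.232  0.076]
```

View pics/w2.png

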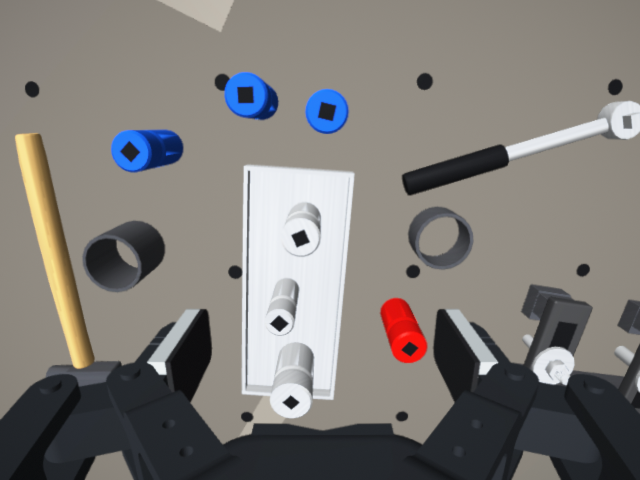

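The medium grey socket's top is at (301,238), with its drive square visible. The neighbours and the blue and red decoys are clear of the jaw line if I keep opening along y.

Run:
```python
from h import *
import pickle
p=pickle.load(open("w2.pkl","rb")); g=cv2.cvtColor(p["image"],cv2.COLOR_BGR2GRAY)
for nm,(cx,cy) in dict(s24=(301,239),s19=(280,323),s30=(291,402),blue=(327,112),red=(410,349)).items():
    x0,y0=cx-16,cy-16; sub=g[y0:y0+32,x0:x0+32]; m=(sub<90).astype(np.uint8)
    n,l,st,ce=cv2.connectedComponentsWithStats(m); i=l[16,16]; 
    if i==0: print(nm,"no"); continue
    c=max(cv2.findContours((l==i).astype(np.uint8),0,1)[0],key=len).reshape(-1,2)+[x0,y0]
    w=unproj(p,c,.084)[:,:2].astype(np.float32); cc=unproj(p,[ce[i]+[x0,y0]],.084)[0]
    print(nm,st[i,4],cc.round(4),"rect",cv2.minAreaRect(w*1000))
# top rim of s24
x0,y0=270,195; sub=g[y0:270,x0:335]; cv2.imwrite("pics/c4.png",cv2.resize(p["image"][y0:270,x0:335],None,fx=8,fy=8,interpolation=cv2.INTER_CUBIC))
```

```text
s24 166 [ 0.4376 -0.2217  0.084 ] rect ((437.6034240722656, -221.7604522705078), (11.079983711242676, 11.433767318725586), 22.23677635192871)
s19 140 [ 0.5198 -0.2434  0.084 ] rect ((519.8325805664062, -243.36724853515625), (10.937929153442383, 11.641218185424805), 46.65263748168945)
s30 107 [ 0.6087 -0.2351  0.084 ] rect ((608.8193359375, -235.05003356933594), (11.315102577209473, 11.268633842468262), 44.605979919433594)
blue 262 [ 0.3328 -0.1985  0.084 ] rect ((332.8416748046875, -198.4480743408203), (12.670223236083984, 12.435174942016602), 76.32433319091797)
red 745 [ 0.546 -0.12   0.084] rect ((545.8607177734375, -119.67874908447266), (31.838951110839844, 29.856416702270508), 3.1200926303863525)
```

View pics/c4.png

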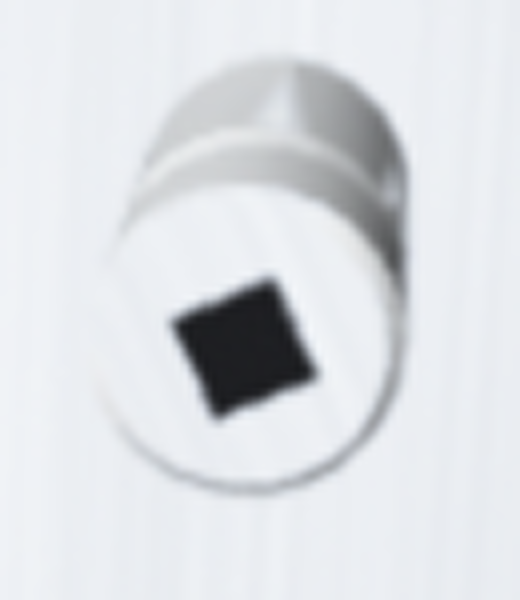

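```bash
python3 -m jog '[[-1,-10.7,10,-8.8,0],[-1,-10.7,10,-8.8,0],[-1,0,40,0,0],[-1,0,40,0,0],[-1,0,40,0,0],[-1,0,0,0,0],[-1,0,0,0,0]]'
python3 - <<'E'
from h import *
p=camera("wrist"); cv2.imwrite("pics/w3.png",p["image"]); delta([.4376,-.2217,.042])
E
```

```text
clock: 4.83
position: [0.4375, -0.2209, 0.1206]
orientation: [-1.568, -0.002, 1.572]
contact_force: [1.4, 0.1, 0.9]
gripper_width: 0.0856
tool shift mm [-0.  80.4  0.9] yaw 90.07 q6 -0.635
```

View pics/w3.png

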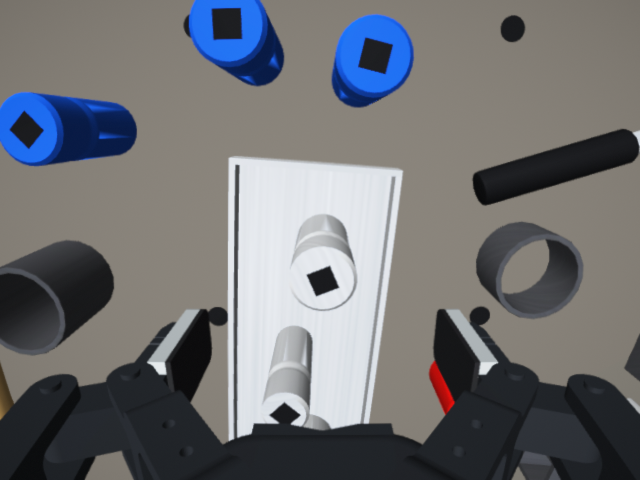

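The socket's square at (323,281) is centred between the fingers. Descending and closing.

```bash
python3 -m jog '[[-1,0,30,0,0],[-1,0,30,0,0],[-1,0,18,0,0],[-1,0,0,0,0],[1,0,0,0,0],[1,0,0,0,0],[1,0,0,0,0],[1,0,0,0,0]]' 90; python3 -m jog '[[1,0,0,0,0],[1,0,0,0,0],[1,0,0,0,0],[1,0,0,0,0]]'
python3 - <<'E'
from h import *
p=camera("wrist"); cv2.imwrite("pics/w4.png",p["image"])
E
```

```text
clock: 5.55
position: [0.4389, -0.2218, 0.0452]
orientation: [-1.573, 0.001, 1.572]
contact_force: [-0.6, -0.0, -1.0]
gripper_width: 0.0385
clock: 5.88
position: [0.4388, -0.2217, 0.0451]
orientation: [-1.573, 0.001, 1.572]
contact_force: [-1.0, 1.4, 12.5]
gripper_width: 0.0328
```

View pics/w4.png

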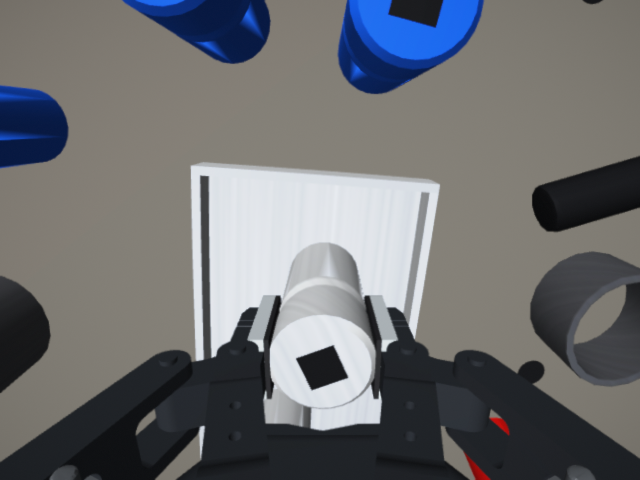

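The grip holds (opening 33 mm, on the socket's upper band). Lifting.

```bash
python3 -m jog '[[1,0,-10,0,0],[1,0,-20,0,0],[1,0,-35,0,0],[1,0,-35,0,0],[1,0,-30,0,0],[1,0,0,0,0],[1,0,0,0,0]]'
python3 - <<'E'
from h import *
p=camera("wrist"); cv2.imwrite("pics/w5.png",p["image"])
pos,R=tool()
g=cv2.cvtColor(p["image"],cv2.COLOR_BGR2GRAY); m=(g<90).astype(np.uint8)
n,l,st,ce=cv2.connectedComponentsWithStats(m[330:400,280:365])
for i in range(1,n):
    if st[i,4]>500:
        print(st[i],ce[i]+[280,330]); c=max(cv2.findContours((l==i).astype(np.uint8),0,1)[0],key=len).reshape(-1,2)+[280,330]
        w=unproj(p,c,pos[2]+.039)[:,:2].astype(np.float32); print(cv2.minAreaRect((w)*1000),pos)
delta([.6104,.1732,.160])
E
```

```text
clock: 6.52
position: [0.4387, -0.2217, 0.1752]
orientation: [-1.573, 0.002, 1.572]
contact_force: [-0.1, -0.0, -3.9]
gripper_width: 0.0333
[  17   16   50   43 1326] [321.70965309 367.27677225]
((438.6029968261719, -222.9029541015625), (12.657224655151367, 12.40178394317627), 22.03361701965332) [ 0.43798406 -0.2211896   0.17374046]
tool shift mm [ 394.2   13.7 -172.8] yaw 90.06 q6 -0.635
```

View pics/w5.png

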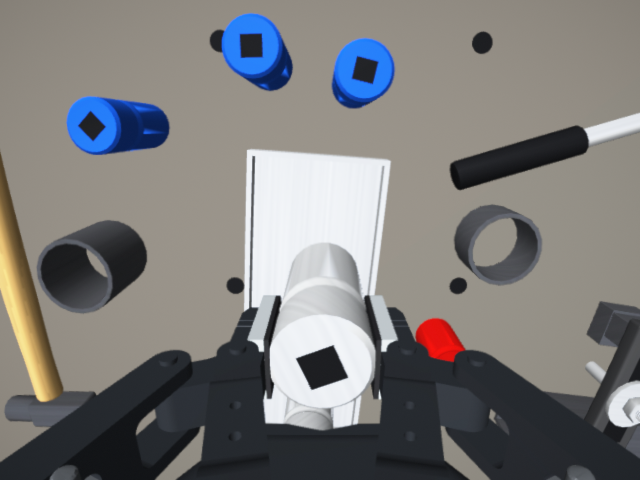

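Socket held squarely and centred to about 1 mm. Moving over the middle nut, spinning -8° for hex alignment.

```bash
python3 -m jog '[[1,18,0,-8,0],[1,35.8,0,-15.7,0],[1,35.8,0,-15.7,0],[1,35.8,0,-15.7,0],[1,35.8,0,-15.7,0],[1,35.8,0,-15.7,0]]';python3 -m jog '[[1,35.8,0,-15.7,0],[1,35.8,0,-15.7,0],[1,35.8,0,-15.7,0],[1,35.8,0,-15.7,0],[1,35.8,0,-15.7,0],[1,18,0,-8,0],[1,0,0,0,0],[1,0,0,0,0]]'; python3 -m jog '[[1,0,0,0,-4],[1,0,0,0,-4],[1,0,0,0,0],[1,0,0,0,0]]'
python3 - <<'E'
from h import *
p=camera("wrist"); cv2.imwrite("pics/w6.png",p["image"]); delta([.6104,.1732,.101])
p=camera("scene"); cv2.imwrite("pics/s6.png",cv2.resize(p["image"][170:370,320:520],None,fx=3,fy=3))
E
```

```text
clock: 7.07
position: [0.5239, -0.0221, 0.1722]
orientation: [-1.568, -0.0, 1.572]
contact_force: [0.7, -2.0, -1.7]
gripper_width: 0.0336
clock: 7.73
position: [0.6099, 0.1739, 0.1715]
orientation: [-1.568, 0.001, 1.574]
contact_force: [-0.1, 0.2, -2.5]
gripper_width: 0.0332
clock: 8.07
position: [0.6101, 0.1721, 0.1731]
orientation: [-1.57, 0.0, 1.708]
contact_force: [-0.5, 0.2, -2.3]
gripper_width: 0.0335
tool shift mm [ 0.9 72.2 -0.4] yaw 97.88 q6 0.009
```

View pics/w6.png

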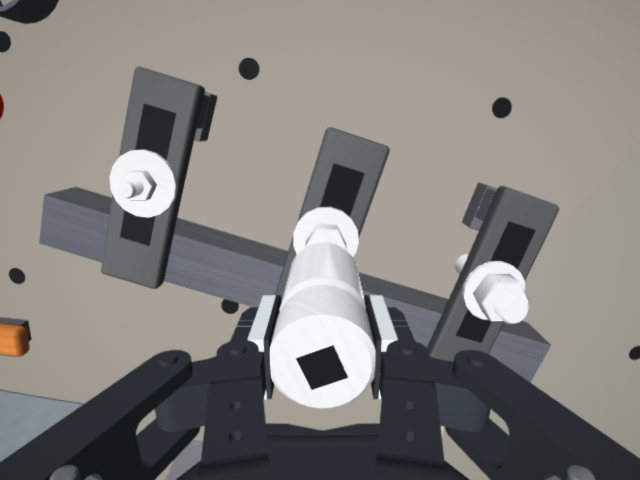

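View pics/s6.png

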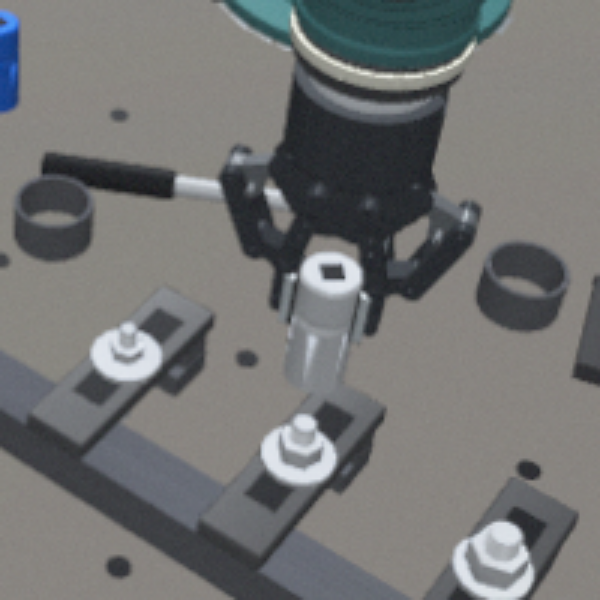

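```bash
python3 -m jog '[[1,0.8,20,0,0],[1,0,20,0,0],[1,0,10,0,0],[1,0,0,0,0],[1,0,0,0,0]]'
python3 - <<'E'
from h import *
s=r.get_state(); print(s["contact_force"],s["wrist_torque"]); delta([.6104,.1732,.101])
E
```

```text
clock: 8.58
position: [0.6103, 0.1736, 0.1238]
orientation: [-1.57, 0.0, 1.711]
contact_force: [0.3, 0.0, -1.5]
gripper_width: 0.0332
[ 0.26879736  0.01750656 -1.50387819] [ 0.01364422 -0.02270776 -0.02907497]
tool shift mm [-0.5 22.8 -0.1] yaw 98.02 q6 0.009
```

Stud is inside the bore. Now going down gently onto the nut.

```bash
python3 -m jog '[[1,0,4,0,0],[1,0,4,0,0],[1,0,3,0,0],[1,0,0,0,0]]'; python3 -m jog '[[1,0,2,0,0],[1,0,2,0,0],[1,0,0,0,0]]'
```

```text
clock: 8.92
position: [0.6114, 0.1739, 0.1131]
orientation: [-1.573, 0.0, 1.711]
contact_force: [2.8, -0.2, -0.8]
gripper_width: 0.0335
clock: 9.17
position: [0.6122, 0.174, 0.1117]
orientation: [-1.576, 0.0, 1.711]
contact_force: [-2.5, -0.7, 28.2]
gripper_width: 0.0333
```

It stops about 10 mm high on the nut's top edge at 28 N, so the hex isn't aligned yet. Sweeping clockwise under light pressure.

```bash
for i in 1; do python3 -m jog '[[1,0,0,0,4],[1,0,0,0,4],[1,0,0,0,0]]'; done; python3 -m jog '[[1,0,0,0,4],[1,0,0,0,4],[1,0,0,0,0]]'; python3 -c "
from h import *
print(r.get_state()['wrist_torque'],r.get_state()['contact_force'])"
```

```text
clock: 9.42
position: [0.6121, 0.1738, 0.1116]
orientation: [-1.576, -0.0, 1.567]
contact_force: [-2.2, -0.9, 26.2]
gripper_width: 0.0336
clock: 9.67
position: [0.6116, 0.1736, 0.11]
orientation: [-1.574, -0.0, 1.427]
contact_force: [1.1, -2.1, 7.3]
gripper_width: 0.033
[-0.38355904 -0.52309295 -0.15074675] [ 1.14672654 -2.07683394  7.27454075]
```

Force dropped to 7 N after -16° clockwise, so it's falling in. Pushing down.

```bash
python3 -m jog '[[1,0,1.5,0,1],[1,0,1.5,0,1],[1,0,0,0,0]]'; python3 -c "
from h import *
print(r.get_state()['wrist_torque'],r.get_state()['contact_force'])"
```

```text
clock: 9.92
position: [0.6117, 0.1736, 0.1074]
orientation: [-1.574, -0.0, 1.396]
contact_force: [0.9, -2.1, 12.9]
gripper_width: 0.0336
[-0.48204089 -0.2269396  -0.23339295] [ 0.8822     -2.06815241 12.94135803]
```

```bash
python3 -m jog '[[1,0,1.5,0,0],[1,0,1.5,0,0],[1,0,1.5,0,0],[1,0,0,0,0]]'; python3 -c "
from h import *
print(r.get_state()['wrist_torque'],r.get_state()['contact_force'])"
```

```text
clock: 10.25
position: [0.6118, 0.1737, 0.1034]
orientation: [-1.575, -0.001, 1.397]
contact_force: [-0.5, -2.7, 16.3]
gripper_width: 0.0332
[-0.57920884 -0.01134085 -0.18953918] [-0.46564583 -2.67917401 16.32357836]
```

```bash
python3 -m jog '[[1,0,1.5,0,0],[1,0,1.5,0,0],[1,0,0,0,0]]'; python3 -c "
from h import *
print(r.get_state()['wrist_torque'],r.get_state()['contact_force'])
p=camera('scene'); cv2.imwrite('pics/s7.png',cv2.resize(p['image'][190:390,320:520],None,fx=3,fy=3,interpolation=cv2.INTER_CUBIC))"
```

```text
clock: 10.5
position: [0.612, 0.1737, 0.101]
orientation: [-1.576, -0.001, 1.397]
contact_force: [-2.0, -2.3, 24.8]
gripper_width: 0.0333
[-0.75425186  0.59902808 -0.20908509] [-1.96472119 -2.25662585 24.82641183]
```

View pics/s7.png

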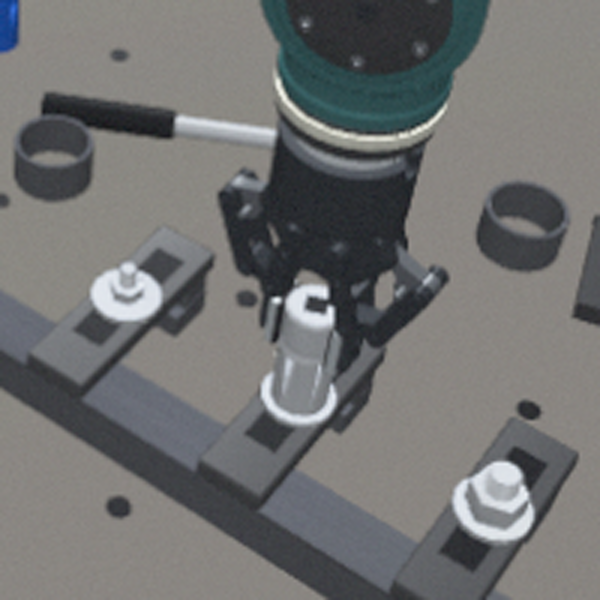

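The socket's mouth appears to stand on the washer at (297,400). One more small push to confirm, then turn.

```bash
python3 -m jog '[[1,0,1,0,0],[1,0,0,0,0]]'; python3 -m jog '[[1,0,0,0,4],[1,0,0,0,4],[1,0,0,0,4],[1,0,0,0,0]]' 110;  python3 -c "
from h import *
print(r.get_state()['wrist_torque'],r.get_state()['contact_force'])"; python3 -m jog '[[1,0,0,0,4],[1,0,0,0,4],[1,0,0,0,4],[1,0,0,0,0]]';  python3 -c "
from h import *
print(r.get_state()['wrist_torque'],r.get_state()['contact_force'])"
```

```text
clock: 10.72
position: [0.6121, 0.1737, 0.1009]
orientation: [-1.577, -0.001, 1.397]
contact_force: [-5.2, -3.2, 36.5]
gripper_width: 0.0332
clock: 11.05
position: [0.6122, 0.1733, 0.101]
orientation: [-1.577, -0.001, 1.183]
contact_force: [-5.5, -5.2, 37.6]
gripper_width: 0.033
[-1.6944156   1.46766709  0.05914992] [-5.4573695  -5.23035513 37.59843863]
clock: 11.38
position: [0.6118, 0.1732, 0.101]
orientation: [-1.576, -0.002, 0.974]
contact_force: [-8.4, -6.6, 39.3]
gripper_width: 0.0331
[-1.87124774  2.14300198  0.0332389 ] [-8.44016985 -6.57889846 39.31861917]
```

```bash
python3 -m jog '[[1,0,-0.7,0,4],[1,0,0,0,4],[1,0,0,0,4],[1,0,0,0,0]]';  python3 -c "
from h import *
print(r.get_state()['wrist_torque'],r.get_state()['contact_force'])"; python3 -m jog '[[1,0,0,0,4],[1,0,0,0,4],[1,0,0,0,0]]';  python3 -c "
from h import *
print(r.get_state()['wrist_torque'],r.get_state()['contact_force'])
p=camera('wrist'); cv2.imwrite('pics/w8.png',p['image'])"
```

```text
clock: 11.72
position: [0.6114, 0.1731, 0.101]
orientation: [-1.575, -0.002, 0.764]
contact_force: [-8.3, -6.9, 32.7]
gripper_width: 0.0329
[-1.91593861  2.04520081  0.12995133] [-8.29656619 -6.93847924 32.6561989 ]
clock: 11.97
position: [0.6111, 0.173, 0.101]
orientation: [-1.574, -0.002, 0.625]
contact_force: [-9.0, -7.6, 34.0]
gripper_width: 0.0327
[-1.92592162  2.31469345  0.03982249] [-9.01443725 -7.6205484  34.0008015 ]
```

View pics/w8.png

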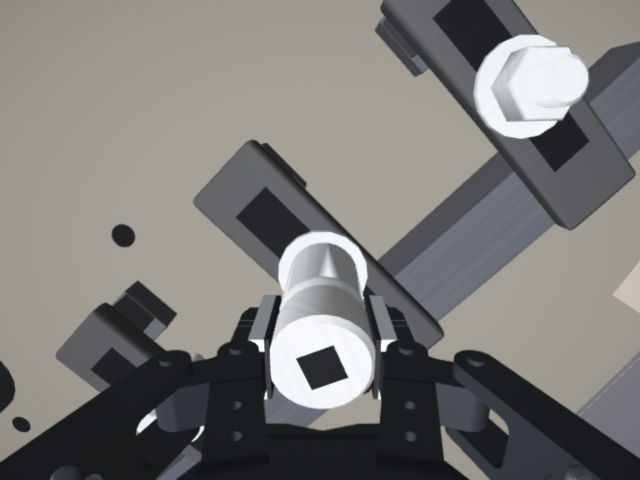

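Socket and tool are still turning together, with no slip and no stop yet. Continuing clockwise.

```bash
python3 -m jog '[[1,0,0,0,4],[1,0,0,0,4],[1,0,0,0,0]]';  python3 -c "
from h import *
print(r.get_state()['wrist_torque'],r.get_state()['contact_force'])"; python3 -m jog '[[1,0,0,0,4],[1,0,0,0,4],[1,0,0,0,0]]';  python3 -c "
from h import *
print(r.get_state()['wrist_torque'],r.get_state()['contact_force'],r.get_state()['joint_efforts'][5])
p=camera('wrist'); cv2.imwrite('pics/w9.png',p['image'])"
```

```text
clock: 12.27
position: [0.6109, 0.173, 0.101]
orientation: [-1.574, -0.002, 0.485]
contact_force: [-9.3, -7.4, 34.8]
gripper_width: 0.0331
[-1.93663346e+00  2.64386307e+00  7.19518229e-04] [-9.29340526 -7.39006881 34.79538048]
clock: 12.52
position: [0.6107, 0.173, 0.101]
orientation: [-1.573, -0.002, 0.346]
contact_force: [-10.8, -8.7, 36.0]
gripper_width: 0.0332
[-1.93194013  2.99804875  0.4719888 ] [-10.80116617  -8.72557501  36.04287591] 2.0228491723537445
```

View pics/w9.png

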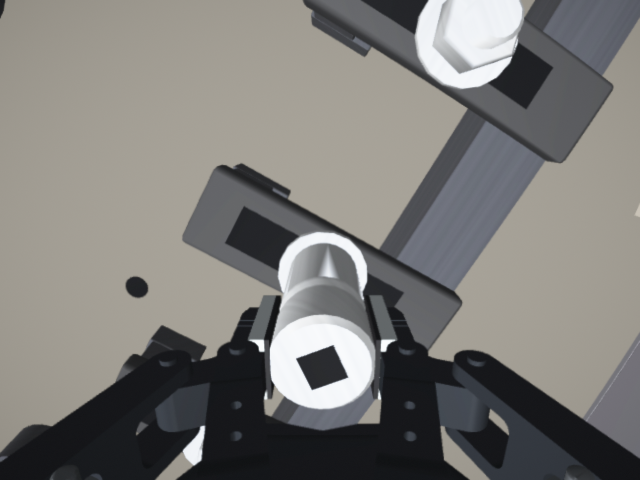

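```bash
python3 -m jog '[[1,0,0,0,3],[1,0,0,0,3],[1,0,0,0,0]]';  python3 - <<'E'
from h import *
s=r.get_state();print(s['wrist_torque'],s['contact_force'],s['joint_efforts'][5],s["position"],s["orientation"])
def sq(im):
    g=cv2.cvtColor(im,cv2.COLOR_BGR2GRAY); m=(g<90).astype(np.uint8)
    n,l,st,ce=cv2.connectedComponentsWithStats(m[330:400,290:355])
    for i in range(1,n):
        if st[i,4]>500 and st[i,4]<2000:
            c=max(cv2.findContours((l==i).astype(np.uint8),0,1)[0],key=len); print(ce[i]+[290,330],cv2.minAreaRect(c)[2])
for f in ["w5","w6","w8","w9"]: sq(cv2.imread(f"pics/{f}.png"))
p=camera("wrist"); sq(p["image"]); cv2.imwrite("pics/w10.png",p["image"])
E
```

```text
clock: 12.82
position: [0.6105, 0.1731, 0.101]
orientation: [-1.573, -0.002, 0.243]
contact_force: [-12.0, -7.8, 36.9]
gripper_width: 0.0332
[-1.83725343  3.28169803  0.49044299] [-11.97100817  -7.79853126  36.92336881] 1.5624688938260078 [0.61051093 0.17306558 0.1009915 ] [-1.57296382 -0.00218827  0.2426954 ]
[321.70965309 367.27677225] 70.55996704101562
[321.72960725 367.25302115] 70.55996704101562
[321.84942966 367.31939163] 70.46334838867188
[321.87243736 367.28777525] 70.01689147949219
[321.96519722 367.26140758] 70.01689910888672
```

```bash
python3 -m jog '[[1,0,0,0,3],[1,0,0,0,3],[1,0,0,0,0]]';  python3 - <<'E'
from h import *
s=r.get_state();print(s['wrist_torque'],s['contact_force'],s['joint_efforts'][5],s["position"],s["orientation"],s["qpos"][5])
def sq(im):
    g=cv2.cvtColor(im,cv2.COLOR_BGR2GRAY); m=(g<90).astype(np.uint8)
    n,l,st,ce=cv2.connectedComponentsWithStats(m[330:400,290:355])
    for i in range(1,n):
        if st[i,4]>500 and st[i,4]<2000:
            c=max(cv2.findContours((l==i).astype(np.uint8),0,1)[0],key=len); print(ce[i]+[290,330],cv2.minAreaRect(c)[2])
p=camera("wrist"); sq(p["image"]); cv2.imwrite("pics/w11.png",p["image"])
p=camera("scene"); cv2.imwrite('pics/s11.png',cv2.resize(p['image'][230:390,350:510],None,fx=4,fy=4,interpolation=cv2.INTER_CUBIC))
E
```

```text
clock: 13.12
position: [0.6103, 0.1732, 0.101]
orientation: [-1.572, -0.002, 0.137]
contact_force: [-16.4, -6.5, 46.3]
gripper_width: 0.0334
[-1.56690874  4.08982191 -0.04331372] [-16.40231829  -6.51180292  46.33549936] 1.1582671478390694 [0.61033852 0.17315463 0.10101095] [-1.57232554 -0.0021228   0.1371284 ] 1.5824699055814897
[321.95440495 367.28902628] 70.34617614746094
```

View pics/s11.png

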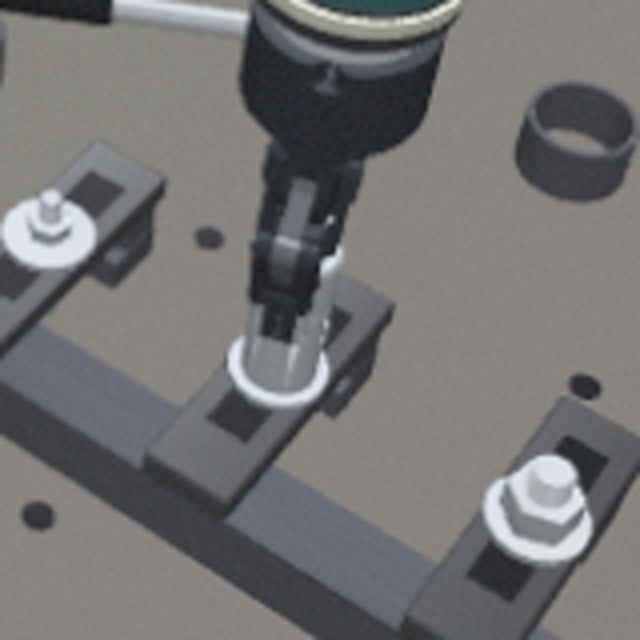

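View pics/w11.png

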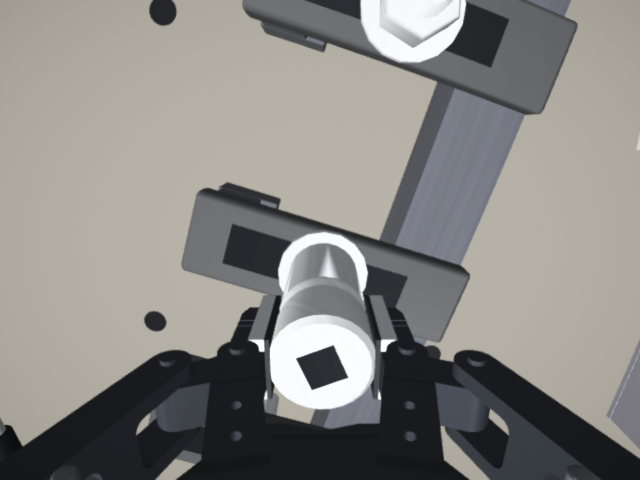

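The torque rose briefly to about 0.5 N m, then dropped again without a firm stop. That fits neither a tight nut nor a nut being turned. There's plenty of time, so I'll lift straight off and look at the nut.

```bash
python3 -m jog '[[1,0,-2,0,0],[1,0,-4,0,0],[1,0,-8,0,0],[1,0,-20,0,0],[1,0,-30,0,0],[1,0,-20,0,0],[1,0,0,0,0]]';python3 -m jog '[[1,0,0,30,0],[1,0,0,30,0],[1,0,0,0,0],[1,0,0,0,0]]'
python3 - <<'E'
from h import *
s=r.get_state();print(s['contact_force'],s['wrist_torque'],s["orientation"],s["position"])
p=camera("wrist"); cv2.imwrite("pics/w12.png",p["image"]); import pickle; pickle.dump(p,open("w12.pkl","wb"))
E
```

```text
clock: 13.8
position: [0.612, 0.1743, 0.1863]
orientation: [-1.57, -0.006, 0.141]
contact_force: [0.7, -0.2, -2.5]
gripper_width: 0.033
clock: 14.13
position: [0.6014, 0.2346, 0.1811]
orientation: [-1.57, 0.001, 0.143]
contact_force: [-0.3, -0.7, -2.7]
gripper_width: 0.0334
[-0.32573445 -0.67350631 -2.73837605] [ 0.01494111  0.02269929 -0.0047057 ] [-1.57048808e+00  1.09699350e-03  1.42849173e-01] [0.60143144 0.23456304 0.18113639]
```

View pics/w12.png

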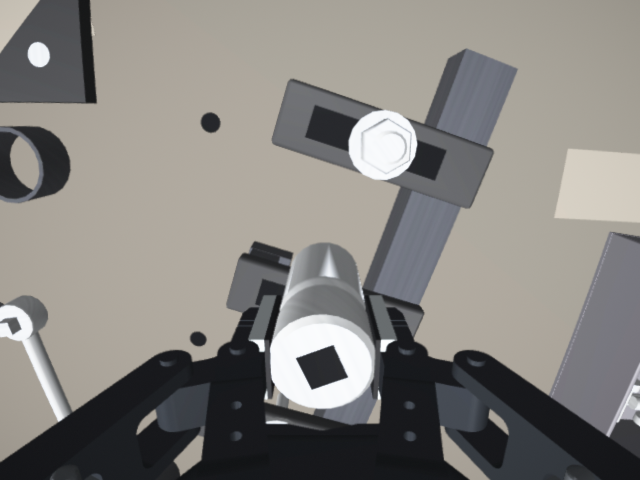

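I moved the wrong way: up in the image is +y, so the nut in view is the +y clamp's (large). Moving the other way to see the middle one.

```bash
python3 -m jog '[[1,0,0,-40,0],[1,0,-15,-40,0],[1,0,-15,-40,0],[1,0,0,0,0],[1,0,0,0,0]]'
python3 - <<'E'
from h import *
p=camera("wrist"); cv2.imwrite("pics/w13.png",p["image"]); import pickle; pickle.dump(p,open("w13.pkl","wb"))
c=proj(p,[.6104,.1732,.075])[0].astype(int); print(c, tool()[0])
q=p["image"][max(0,c[1]-60):c[1]+60,c[0]-70:c[0]+70]
a=cv2.resize(q,None,fx=5,fy=5,interpolation=cv2.INTER_CUBIC); a=np.clip((a.astype(float)-120)*1.9,0,255).astype(np.uint8); cv2.imwrite("pics/c13.png",a)
E
```

```text
clock: 14.6
position: [0.6193, 0.1135, 0.2117]
orientation: [-1.571, -0.001, 0.137]
contact_force: [0.0, -0.1, -2.6]
gripper_width: 0.0325
[320 146] [0.6187464  0.11488974 0.21105718]
```

View pics/w13.png

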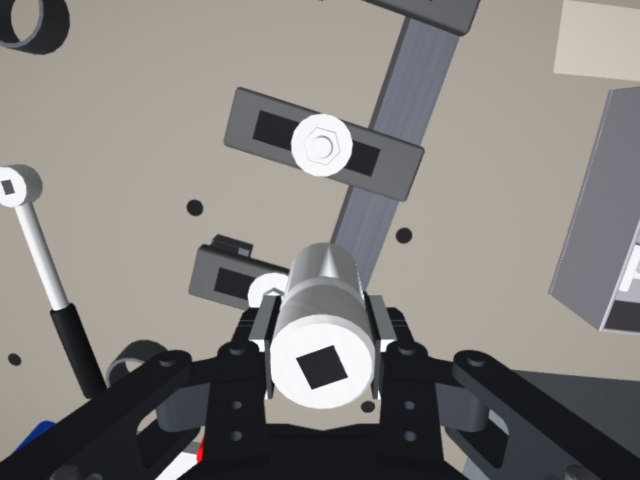

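View pics/c13.png

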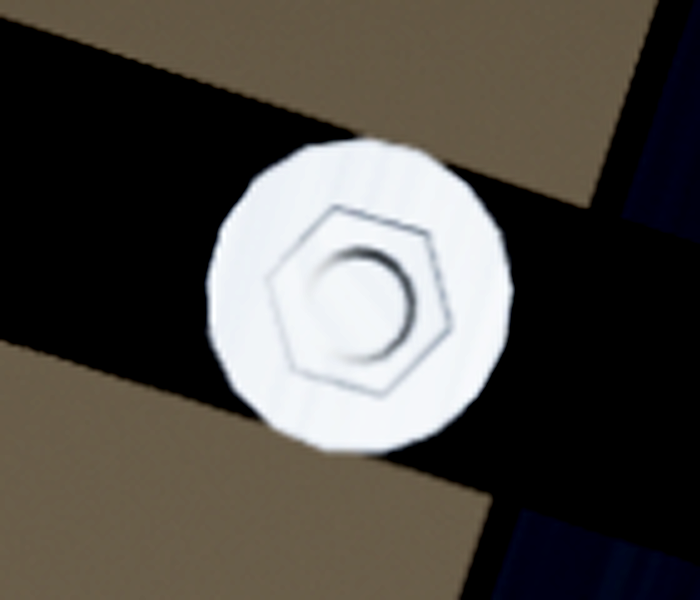

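The nut's corners now lie at about -7° world (mod 60). That is the tight position (-9.9° - 57.3°), so it turned from 0.35 to about 1.0 rad and is tight. The socket overrode it afterwards. I'll realign the socket to the nut (tool yaw about 46°), reseat it with a small clockwise bias, and finish there.

```bash
python3 -m jog '[[1,0,0,0,-6.3],[1,0,0,0,-6.3],[1,0,0,0,-6.3],[1,0,0,0,-6.3],[1,0,0,0,-6.3],[1,0,0,0,-6.3],[1,0,0,0,0],[1,0,0,0,0]]'
python3 - <<'E'
from h import *
delta([.6114,.1731,.125])
E
```

```text
clock: 15.32
position: [0.6183, 0.1169, 0.2106]
orientation: [-1.57, 0.001, 0.798]
contact_force: [0.1, -0.4, -2.8]
gripper_width: 0.0327
tool shift mm [35.5 85.6 44.1] yaw 45.71 q6 0.83
```

```bash
python3 -m jog '[[1,17.7,0,22,0],[1,17.8,0,22.1,0],[1,0,0,0,0],[1,0,0,0,0]]'
python3 - <<'E'
from h import *
delta([.6114,.1731,.125])
p=camera("wrist"); cv2.imwrite("pics/w14.png",p["image"])
E
```

```text
clock: 15.65
position: [0.6112, 0.174, 0.2108]
orientation: [-1.57, 0.0, 0.799]
contact_force: [1.3, -0.7, -2.5]
gripper_width: 0.0327
tool shift mm [-0.5 85.8 -0.7] yaw 45.79 q6 0.921
```

View pics/w14.png

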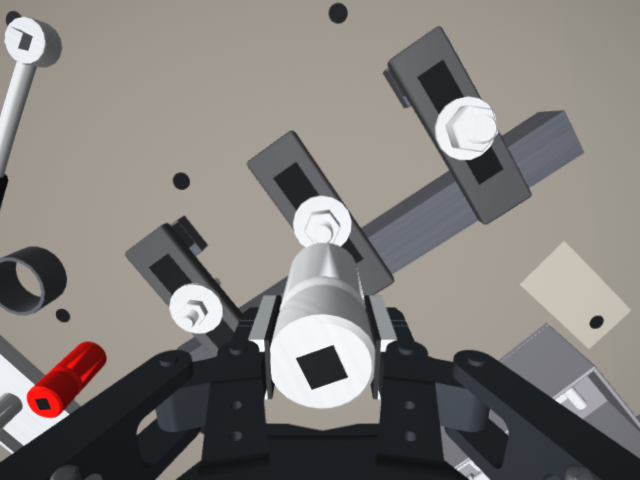

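The middle nut is straight ahead at (322,222), in line with the held socket. Descending to just above the nut, then in small steps.

```bash
python3 -m jog '[[1,-0.4,30,-0.6,0],[1,0,30,0,0],[1,0,22,0,0],[1,0,0,0,0],[1,0,0,0,0]]'; python3 -c "
from h import *
delta([.6114,.1731,.101])";python3 -m jog '[[1,0,4,0,0],[1,0,4,0,0],[1,0,4,0,0],[1,0,0,0,0],[1,0,0,0,0]]'
```

```text
clock: 16.12
position: [0.6114, 0.1711, 0.1289]
orientation: [-1.57, 0.002, 0.799]
contact_force: [0.8, 0.3, -1.6]
gripper_width: 0.0327
tool shift mm [ 1.5 27.9  1.4] yaw 45.75 q6 0.917
clock: 16.53
position: [0.6119, 0.1718, 0.1173]
orientation: [-1.571, -0.0, 0.8]
contact_force: [0.2, -0.8, -2.0]
gripper_width: 0.0326
```

```bash
python3 -m jog '[[1,0.6,0,1.2,0],[1,0,2,0,0],[1,0,2,0,0],[1,0,0,0,0]]';python3 -m jog '[[1,0,2,0,0],[1,0,1.5,0,0],[1,0,0,0,0]]'
```

```text
clock: 16.87
position: [0.6113, 0.173, 0.113]
orientation: [-1.571, 0.0, 0.8]
contact_force: [-0.9, -1.4, -1.1]
gripper_width: 0.033
clock: 17.12
position: [0.6113, 0.173, 0.11]
orientation: [-1.571, -0.0, 0.8]
contact_force: [-2.1, -1.5, 2.6]
gripper_width: 0.0328
```

It goes in freely at 0.110 with 2.6 N. Continuing down.

```bash
python3 -m jog '[[1,0,2,0,0],[1,0,2,0,0],[1,0,2,0,0],[1,0,0,0,0]]';python3 -m jog '[[1,0,2,0,0],[1,0,1.5,0,0],[1,0,0.5,0,0],[1,0,0,0,0]]'; python3 -c "
from h import *
s=r.get_state(); print(s['wrist_torque'],s['contact_force'])"
```

```text
clock: 17.45
position: [0.6114, 0.1729, 0.105]
orientation: [-1.572, -0.001, 0.8]
contact_force: [-6.3, -2.5, 15.0]
gripper_width: 0.033
clock: 17.78
position: [0.6116, 0.1728, 0.1022]
orientation: [-1.573, -0.002, 0.8]
contact_force: [-11.0, -4.4, 31.1]
gripper_width: 0.0329
[-0.9933655   2.68951387 -0.17341669] [-10.96285157  -4.36326686  31.07791727]
```

```bash
python3 -m jog '[[1,-0.9,0,0.4,0],[1,0,0,0,0]]'; python3 -m jog '[[1,0,0.7,0,0],[1,0,0,0,0]]';  python3 -c "
from h import *
s=r.get_state(); print(s['wrist_torque'],s['contact_force'])"
```

```text
clock: 17.95
position: [0.6114, 0.1728, 0.1022]
orientation: [-1.573, -0.003, 0.8]
contact_force: [-7.0, -1.9, 27.3]
gripper_width: 0.0329
clock: 18.12
position: [0.6115, 0.1727, 0.1022]
orientation: [-1.574, -0.003, 0.8]
contact_force: [-9.1, -2.9, 36.2]
gripper_width: 0.0331
[-0.62637078  2.19595813 -0.20466373] [-9.07091514 -2.90689604 36.2357657 ]
```

```bash
python3 -m jog '[[1,-0.7,0,0.4,3],[1,0,0,0,0]]' ;  cat >> h.py <<'E'
def sq(im):
    g=cv2.cvtColor(im,cv2.COLOR_BGR2GRAY); m=(g<90).astype(np.uint8)
    n,l,st,ce=cv2.connectedComponentsWithStats(m[330:400,290:355])
    for i in range(1,n):
        if 500<st[i,4]<2000:
            c=max(cv2.findContours((l==i).astype(np.uint8),0,1)[0],key=len); print(ce[i]+[290,330],st[i,4],cv2.minAreaRect(c)[2])
def rep():
    s=r.get_state(); print(s['wrist_torque'].round(2),s['contact_force'].round(1),s["joint_efforts"][5].round(2),np.degrees(s["orientation"][2]).round(2)); p=camera("wrist"); sq(p["image"]); return p
E
python3 -c "
from h import *
rep()"; python3 -m jog '[[1,0,0,0,3],[1,0,0,0,0]]'; python3 -c "
from h import *
rep()"
```

```text
clock: 18.28
position: [0.6111, 0.1728, 0.1011]
orientation: [-1.573, -0.004, 0.745]
contact_force: [-1.3, 0.6, 20.4]
gripper_width: 0.0327
[-0.14  0.59 -0.26] [-1.3  0.6 20.4] 0.69 42.69
[321.7723824  367.13808801] 1318 70.34617614746094
clock: 18.5
position: [0.6111, 0.1727, 0.1012]
orientation: [-1.573, -0.004, 0.693]
contact_force: [-1.9, -0.0, 21.8]
gripper_width: 0.0329
[-0.28  0.77 -0.01] [-1.9 -0.  21.8] 0.91 39.7
[321.79027356 367.18465046] 1316 70.01689147949219
```

Fully seated at 0.101 with the lateral force gone. Turning a bit more clockwise to feel the stop.

```bash
python3 -m jog '[[1,0,0,0,3],[1,0,0,0,0]]'; python3 -c "
from h import *
rep()"; python3 -m jog '[[1,0,0,0,3],[1,0,0,0,0]]'; python3 -c "
from h import *
rep()"
```

```text
clock: 18.72
position: [0.6111, 0.1726, 0.1012]
orientation: [-1.573, -0.004, 0.64]
contact_force: [-2.4, -0.6, 21.0]
gripper_width: 0.033
[-0.52  0.78  0.06] [-2.4 -0.6 21. ] 0.94 36.69
[321.76309795 367.15261959] 1317 70.34617614746094
clock: 18.93
position: [0.611, 0.1724, 0.1011]
orientation: [-1.573, -0.003, 0.588]
contact_force: [-2.7, -2.0, 22.6]
gripper_width: 0.0331
[-0.71  0.82  0.1 ] [-2.7 -2.  22.6] 1.05 33.69
[321.76309795 367.15261959] 1317 70.34617614746094
```

The socket is gripped and seated, with torque on the clockwise side. Final look before handing in.

```bash
python3 -m jog '[[1,0,0,0,0],[1,0,0,0,0],[1,0,0,0,0]]'
python3 - <<'E'
from h import *
p=camera("scene"); i=p["image"]; a=cv2.resize(i[140:400,140:540],None,fx=2,fy=2,interpolation=cv2.INTER_CUBIC); cv2.imwrite("pics/s20.png",a)
for n in ["socket_19_mid","socket_30_mid","socket_24_mid"]:
    for d in spotter.search_frame(n,p)[:5]: print(n,round(d["confidence"],2),cam2w(p,d["xyz"]).round(3))
rep()
E
```

```text
clock: 19.23
position: [0.6111, 0.1724, 0.1012]
orientation: [-1.573, -0.003, 0.591]
contact_force: [-2.2, -1.9, 21.8]
gripper_width: 0.0331
socket_19_mid 0.73 [ 0.523 -0.231  0.054]
socket_30_mid 0.58 [ 0.615 -0.222  0.057]
socket_30_mid 0.23 [ 0.515 -0.219  0.008]
socket_24_mid 0.75 [0.626 0.176 0.095]
socket_24_mid 0.7 [ 0.341 -0.188  0.046]
socket_24_mid 0.66 [ 0.33  -0.25   0.053]
socket_24_mid 0.61 [ 0.372 -0.35   0.05 ]
socket_24_mid 0.57 [ 0.56  -0.11   0.054]
[-0.8   0.83 -0.01] [-3.2 -2.4 22.2] 0.03 33.86
[321.77659574 367.14741641] 1316 70.34617614746094
```

View pics/s20.png

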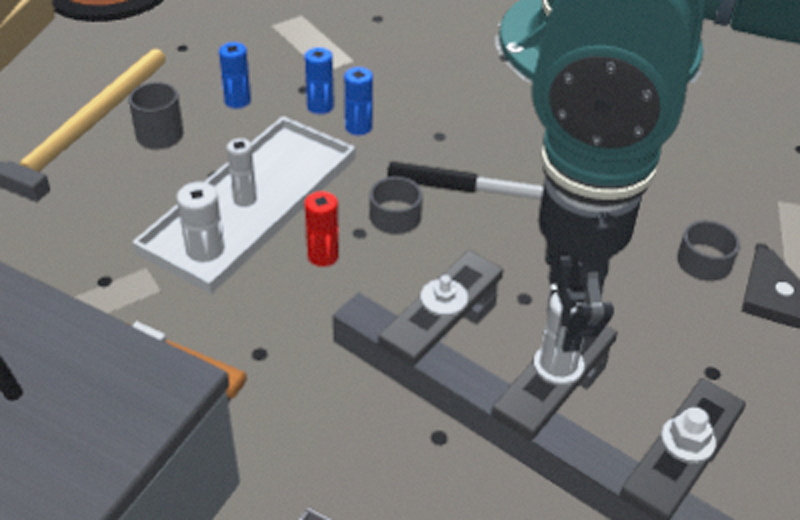

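Everything stands as required: the 19 and 30 sockets are upright in the tray, the 24 is down on the washer, and the bystanders are undisturbed. Handing in.

```bash
python3 -c "
from h import *
print(order.job_done())
s=r.get_state(); print(s['clock'],s['position'],s['contact_force'],s['gripper_width'])"
```

```text
the job is handed in; nothing more can be done
None
the job is handed in; nothing more can be done
```

The middle clamp carries the 24 mm nut. I pushed the 24 mm socket fully down over it and turned the nut clockwise until it looked tight. I handed in at about 19 s, still gripping the socket.

**Last checks:**
- **Nut:** I lifted off once to look. The nut's corners were at about -7° in world (mod 60°), which puts the joint at about 1.0 rad, give or take 0.03. It started near 0.35.
- **Seating:** The tool height was back at its seated value of 0.101 m. The tool was tilted less than 0.3°, the socket had not slipped in the grip, and the push was about 22 N.
- **Bench:** In the last picture the 19 and 30 mm sockets stood upright in the tray, and nothing else looked moved.

**What did not agree:** I never felt a clear hard stop. On the first pass the torque peaked at only about 0.5 N m and then dropped, while the tool turned about 30° past where the nut should have stopped. When I reseated the socket it also turned about 12° clockwise with little resistance. My conclusion that the nut is tight therefore rests on its measured angle, not on torque, and that angle was read before the final reseat, after which I turned only clockwise.

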